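Mount the copy lamp on its ball and latch it

ROBOT

A 6-joint arm with a two-finger parallel gripper is mounted at the origin on the work surface. World frame = base frame: x ahead of the robot, y to its left, z up, the work surface at z = 0. Lengths are in mm, angles in rad, forces in N, time in s.
With the tool pointing down it reaches from about 150 to 775 mm from the base axis. Payload 6.1 kg.
Tool frame: the origin (TCP) lies at the centre of the arm's flange, where the gripper is bolted on; the fingertips stand 173 mm ahead of it and the grasp point (between the pads) lies 155 mm ahead of it (robot.pinch_z is the z of the grasp point in the tool frame, in mm); z points along the fingers, y is the line along which they close (so a half turn about z gives the same grasp; the last joint's range is limited). The gripper opens to 85 mm and grips with 20 to 120 N. Pads are 22 mm wide; open, the fingers measure 114 mm over their backs; the gripper's body (76 mm by 85 mm) begins 54 mm behind the grasp point. The pads swing forward as they close: fully open they stand 13 mm farther back than shut.
Start: joints at [-1.141, 0.126, -0.04, 1.405, 0, 1.571], TCP at [218.754, -477.238, 404.695] pointing down, gripper open.
Joint ranges: [-2.72, 2.72], [-0.95, 1.95], [-1.27, 1.35], [-1.78, 2.02], [-1.46, 1.47], [-3.14, 3.14]. Speed limits (rad/s): [2.39, 2.39, 3.01, 3.14, 3.14, 3.14].

INTERFACE

Orientations are given as a rotation vector (axis times angle).
In Python, from bench import robot gives the robot as it stands. The module is installed in compiled form; this text tells all that it offers. Calls block until the motion is done:
- robot.move_ptp(position, orientation): joint-space move of the TCP to a pose.
- robot.line_to(position, velocity=150, orientation=None, stop_force=None): straight line of the TCP; orientation=None keeps the orientation; velocity is the mean speed in mm/s. With stop_force (N) it stops when the force on the tool has changed by that much, and returns True; else False.
- robot.goto_joints(angles): joint-space move.
- robot.gripper_to(opening): finger opening in mm; the grip force is fixed at half the most; returns when the fingers have stopped.
- robot.hold(seconds).
- robot.solve_ik(position, orientation): joint angles nearest the present ones, or None.
- robot.observe(): the state.
- robot.camera(name): name is "scene" or "top"; returns a dict with "img" (400x640x3 uint8, red, green, blue), "fovy" (degrees; the focal length in pixels is half the picture's height over the tangent of half this angle, whatever the lens; pixels are square), "cx", "cy" (the principal point, pixels), "cam_to_world" (4x4, takes a point from camera to world coordinates). Camera axes: x right, y up, looking along -z (the intrinsics and any distortion apply to the point x, -y, -z); pixel columns grow to the right and rows downward; lengths in mm; the calibration is good to about 2 mm. A picture is of the moment at which its call begins. There is no depth.
A pose or a line that the arm cannot do raises robot.IKError and nothing moves.
- robot.hand_in(): hands the job in; it is judged then, once.
The state is a dict: "clock": time; "joints": joint angles; "dq": joint speeds; "tau": joint torques, N m; "eef_pos": TCP position; "orientation": TCP orientation; "force": force on the tool from outside, world axes, zero at the start; "ft_torque": the same for the moment, N m; "opening": finger opening in mm; "grasp_force": force on a finger pad.
Only numpy, scipy, OpenCV 4.12 (cv2) and the standard library are available. Lean on these libraries where they do the work, as an engineer would, in place of code of your own. Each camera call takes 0.05 s, during which the arm holds its last target. There are 200 camera calls.

TASK

Lower the copy lamp's socket over the ball of the ball-topped mount until its foot sits flat on the mount's round base plate, without dropping it. Then press the lamp's latch lever down to its stop, and leave the lamp mounted and latched.

Things in the scene. Friction and masses are not known exactly. Their poses are not given: they have to be found in the camera images.
- lamp_grip (a point): Centre of the black grip block (30 along x, 26 along y, 42 high, mm) on top of the loose lamp's aluminium socket cup, on the socket's axis. 76 mm above the foot's underside; cup top (62 mm wide) is 21 mm below this point: fingers stay above it. z up, +x along flat tongue (88 mm long) and lever; lamp bar, 110 mm wide, on the -x side to 87 mm. Grip across y from above. 0.3-0.6 kg.
- lever_pad (a point): Centre of the top of the steel paddle (26 long, 32 wide, 6 thick, mm) at the end of the lamp's latch lever; turns with it. The hinge, along the lamp's y, is 40 mm out along lamp +x and 34 mm above the foot's underside, 48 mm from here. Raised: 76 mm from socket axis, 65 above the underside. Down: level, 88 mm from the axis, 37 above the underside.
- latch (a joint): Latch lever: 0 raised (37 degrees up, outward), 0.65 rad fully down at its stop. Starts at 0 to 0.1. Friction, no spring: 2 to 4 N straight down on the paddle moves it and it stays where left. Going down it swings a pawl under the ball, so it must be up while the lamp is lowered. The tongue below keeps the lamp from tipping.
- ball (a point): Centre of a fixed steel ball, 40 mm across, 34 mm above the desk, on a dark round base plate (190 mm across, 8 thick). z up. Not the like plate with a straight spigot, 20 mm thick, 54 high. The socket's mouth is 70 mm wide, narrowing to 48: it guides itself when up to 10 mm off. Seated flat, lamp_grip is 50 mm above the ball's centre; any yaw will do.

How it is judged:
By the outcome, as a careful person would: the job done as asked, in the order asked, and still so for the second after the job is handed in, with the robot touching nothing.
It also fails if it takes over 51 s, if anything falls off the work surface, if the arm or the gripper's body presses on something with over 40 N, if the wrist force passes 120 N, or if a joint passes its speed limit or range.

## Working session

There is one attempt and no reset: what is moved stays moved. The work goes in short steps, each a Python script; the robot and the scene stay as the last script left them, time stands still between calls to the robot, and variables do not carry over. Pictures are saved under pics/ and viewed, at most 10 in all, crops included, and the job is handed in when it is done.

```bash
mkdir -p pics; python3 - <<'E'
from bench import robot
import cv2
for n in("scene","top"):
    c=robot.camera(n); cv2.imwrite(f"pics/{n}0.png",c["img"][:,:,::-1]); print(n,{k:v for k,v in c.items() if k!="img"})
o=robot.observe();print(o)
E
```

```text
scene {'fovy': 42.8686463438809, 'cx': 319.2276698137023, 'cy': 204.52237410567813, 'cam_to_world': array([[ 8.56917698e-01, -2.71824139e-01,  4.37953989e-01,
         1.08064219e+03],
       [ 5.15443920e-01,  4.46773186e-01, -7.31239555e-01,
        -9.32145501e+02],
       [ 3.10246371e-03,  8.52352836e-01,  5.22957949e-01,
         7.62259598e+02],
       [ 0.00000000e+00,  0.00000000e+00,  0.00000000e+00,
         1.00000000e+00]])}
top {'fovy': 45.144197892988274, 'cx': 323.22578255122085, 'cy': 199.5699684893442, 'cam_to_world': array([[ 5.49300729e-03,  9.81303830e-01, -1.92386643e-01,
         3.49201948e+02],
       [-9.99948605e-01,  3.75074125e-03, -9.41909581e-03,
        -2.93757710e+01],
       [-8.52140227e-03,  1.92428495e-01,  9.81273998e-01,
         9.99814542e+02],
       [ 0.00000000e+00,  0.00000000e+00,  0.00000000e+00,
         1.00000000e+00]])}
{'clock': 0.1, 'joints': array([-1.14097940e+00,  1.26302685e-01, -4.05158753e-02,  1.40541010e+00,
        2.67168927e-05,  1.57080059e+00]), 'dq': array([ 0.0006332 , -0.00108056,  0.00242827, -0.00087512,  0.00034148,
       -0.00213639]), 'tau': array([ 1.10620484e-03, -4.36905813e+01,  3.53604913e+01,  1.37279902e-02,
        1.69128034e-04,  9.30189685e-06]), 'eef_pos': array([ 218.71839214, -477.12708998,  404.01102884]), 'orientation': array([-3.06795184e+00, -6.69663549e-01,  4.38618123e-04]), 'force': array([-0.66819237, -0.56066918, -0.05182105]), 'ft_torque': array([ 0.00565659,  0.00639107, -0.0206529 ]), 'grasp_force': 0.0, 'opening': 85.66121753460551}
```

View pics/scene0.png

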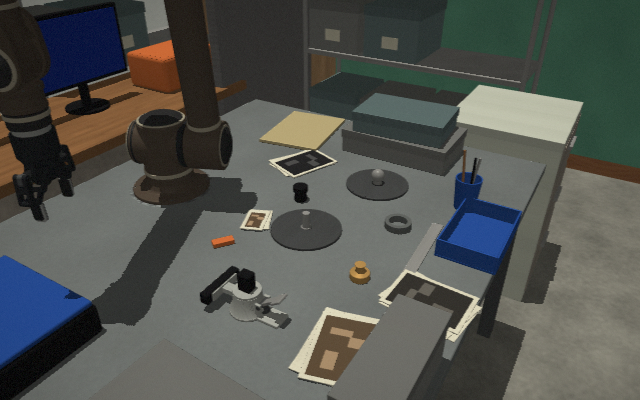

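View pics/top0.png

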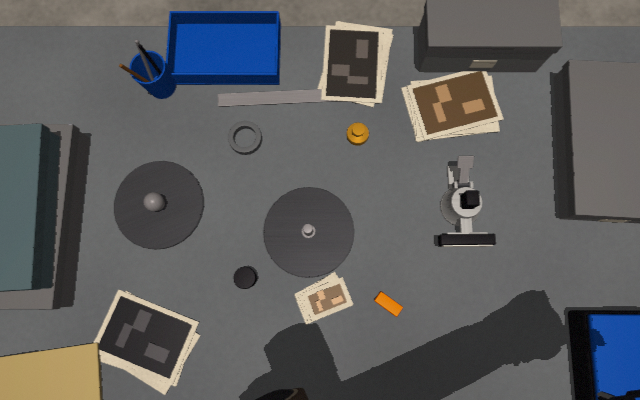

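The scene view shows the lamp's grip at about (246,280) and the ball at (377,175). The top view shows the grip at about (470,199), with the tongue toward (465,160), and the ball at (154,202). Next I'll zoom in on all four.

```bash
python3 - <<'E'
import cv2,numpy as np
s=cv2.imread("pics/scene0.png");t=cv2.imread("pics/top0.png")
def c(i,u,v,w,h,k): return cv2.resize(cv2.convertScaleAbs(i[v:v+h,u:u+w],alpha=1.6,beta=15),None,fx=k,fy=k,interpolation=cv2.INTER_CUBIC)
A=np.hstack([c(s,190,255,100,75,4),c(t,420,145,100,100,4)[:300]])
A=np.hstack([c(s,195,257,100,75,4),c(t,420,148,100,100,3)])
B=np.hstack([c(s,340,155,75,50,4),c(t,109,157,100,100,3)[:200*1+100]]) if 0 else np.hstack([cv2.copyMakeBorder(c(s,340,155,75,60,4),0,60,0,0,0),c(t,109,157,100,100,3)])
B=cv2.copyMakeBorder(B,0,0,0,A.shape[1]-B.shape[1],0)
cv2.imwrite("pics/z.png",np.vstack([A,B]))
E
```

```text
(no output)
```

View pics/z.png

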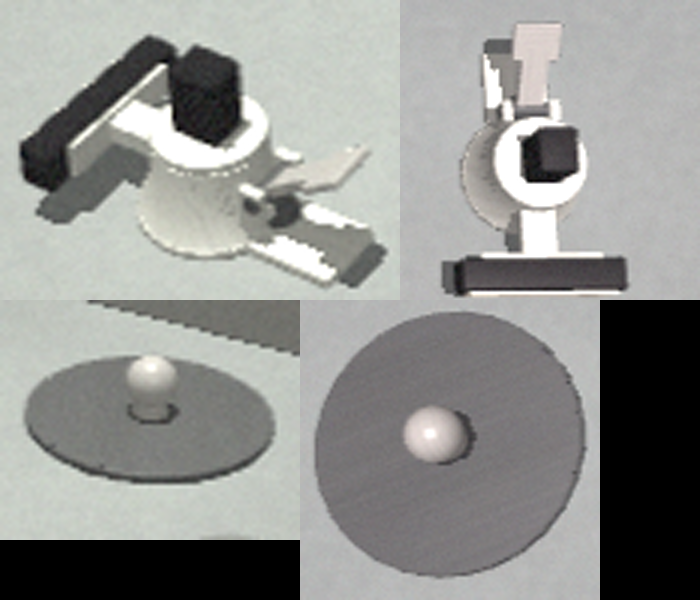

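The crops put the grip at scene (246.4,280.6) and top (470,199), the ball at scene (378,175) and top (153.8,201.8), and the raised paddle at top (466,161) and scene (281,297). Now I'll triangulate and check the results against the known heights.

```bash
cat > h.py <<'E'
import numpy as np
from bench import robot
def ray(c,u,v):
    f=200/np.tan(np.radians(c["fovy"])/2);M=c["cam_to_world"]
    d=M[:3,:3]@np.array([(u-c["cx"])/f,-(v-c["cy"])/f,-1]);return M[:3,3],d/np.linalg.norm(d)
def tri(rs):
    A=sum(np.eye(3)-np.outer(d,d) for o,d in rs);b=sum((np.eye(3)-np.outer(d,d))@o for o,d in rs)
    p=np.linalg.solve(A,b);return p,[round(np.linalg.norm(np.cross(d,p-o)),1) for o,d in rs]
def atz(c,u,v,z):
    o,d=ray(c,u,v);return (o+d*(z-o[2])/d[2]).round(1)
E
python3 - <<'E'
from h import *
s=robot.camera("scene");t=robot.camera("top")
for n,a,b,z in(("grip",(246.4,280.6),(470,199),76),("ball",(378,175),(153.8,201.8),34),("pad",(281,297),(466,160.5),65)):
    print(n,*tri([ray(s,*a),ray(t,*b)]),atz(s,*a,z),atz(t,*b,z))
print("plate top",atz(t,159,205,8)); l,r=atz(t,114,205,8),atz(t,204,205,8);print(l,r)
print("bar ends",atz(t,420+57/3,148+275/3,60),atz(t,420+227/3,148+275/3,60))
print("cup top c",atz(t,420+141/3,148+161/3,55))
E
```

```text
grip [ 532.19383128 -307.75148484   75.08180362] [np.float64(0.7), np.float64(0.7)] [ 532.4 -309.    76. ] [ 532.6 -307.    76. ]
ball [532.99868599 327.99935255  31.98735098] [np.float64(0.1), np.float64(0.1)] [534.5 324.6  34. ] [532.6 327.2  34. ]
pad [ 614.37920273 -305.2337761    66.09932756] [np.float64(1.5), np.float64(1.5)] [ 614.8 -303.2   65. ] [ 613.5 -306.5   65. ]
plate top [530.7 325.4   8. ]
[530.3 420.3   8. ] [531.1 230.5   8. ]
bar ends [ 454.5 -247.1   60. ] [ 455.  -357.5   60. ]
cup top c [ 531.3 -307.1   55. ]
```

Both points agree with the known heights, and the plate measures 190 mm as it should. Lamp yaw is about 0. Next I'll grasp the lamp.

```bash
python3 - <<'E'
from h import *
import cv2
best=None
for rv in([np.pi,0,0],[0,np.pi,0]):
    a=robot.solve_ik([532,-307.5,300],rv);b=robot.solve_ik([533,327,320],rv);print(rv,a,b)
    if a is not None and b is not None:
        m=max(abs(a[5]),abs(b[5]))
        if best is None or m<best[0]: best=(m,rv)
rv=best[1];np.save("rv.npy",rv)
robot.move_ptp([532,-307.5,310],rv)
robot.line_to([532,-307.5,235],80,stop_force=8)
print(robot.observe()["eef_pos"])
robot.gripper_to(15)
o=robot.observe();print(o["opening"],o["grasp_force"],o["force"],o["eef_pos"])
robot.line_to([532,-307.5,345],80)
robot.hold(.2)
o=robot.observe();print(o["clock"],o["opening"],o["grasp_force"],o["force"],o["ft_torque"])
s=robot.camera("scene")["img"];t=robot.camera("top")["img"]
cv2.imwrite("pics/g.png",np.hstack([s[80:380,100:460],t[80:380,360:640]])[:,:,::-1])
E
```

```text
[3.141592653589793, 0, 0] [-0.52409157  0.31190465 -0.03602116  1.22287052  0.          2.61750108] [ 0.55029301  0.32674057  0.02839137  1.27244713  0.         -2.59129964]
[0, 3.141592653589793, 0] [-0.52409157  0.31190465 -0.03602116  1.22287052  0.         -0.52409157] [0.55029301 0.32674057 0.02839137 1.27244713 0.         0.55029301]
[ 532.24571556 -307.63141897  235.66944002]
25.318562420442106 61.02858066558838 [-0.39442879  1.29713802  2.46554027] [ 532.03801686 -307.46765075  235.26314595]
5.4 25.44951745752009 60.211747884750366 [ 0.07481704 -0.42005239 -5.85509237] [-0.01490437 -0.08362295  0.00611042]
```

View pics/g.png

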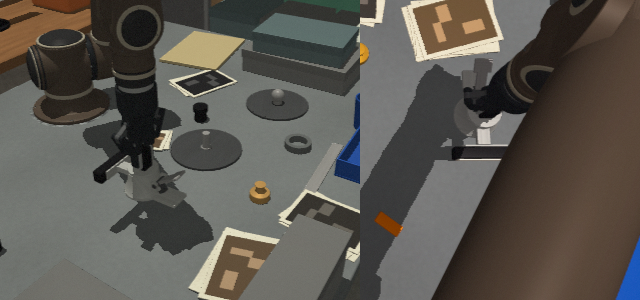

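The lamp is lifted, level and held at 60 N, and weighs about 0.6 kg. The lever is still up. Now I'll carry it over the ball and lower it.

```bash
python3 - <<'E'
from h import *
import cv2
P=[532.5,327]
robot.line_to([532.3,0,345],150);robot.line_to(P+[345],150);robot.line_to(P+[300],80)
r=robot.line_to(P+[252],40,stop_force=12);o=robot.observe();print(r,o["eef_pos"],o["force"])
if not r:
    r=robot.line_to(P+[238],15,stop_force=8);robot.hold(.2);o=robot.observe();print(r,o["eef_pos"],o["force"],o["ft_torque"])
print(o["clock"],o["opening"],o["grasp_force"])
s=robot.camera("scene")["img"];t=robot.camera("top")["img"]
cv2.imwrite("pics/p.png",cv2.resize(np.hstack([s[90:260,280:480],t[120:290,60:260]]),None,fx=2,fy=2,interpolation=2)[:,:,::-1])
E
```

```text
False [532.60986935 327.05025897 252.37471139] [-0.13299803 -0.2278877  -5.70659351]
True [532.49876707 327.09241495 243.17124391] [-0.25287887  1.06762807  5.25843842] [-0.2065012   0.18809509 -0.04217575]
12.925 24.727808212290693 61.79186224937439
```

View pics/p.png

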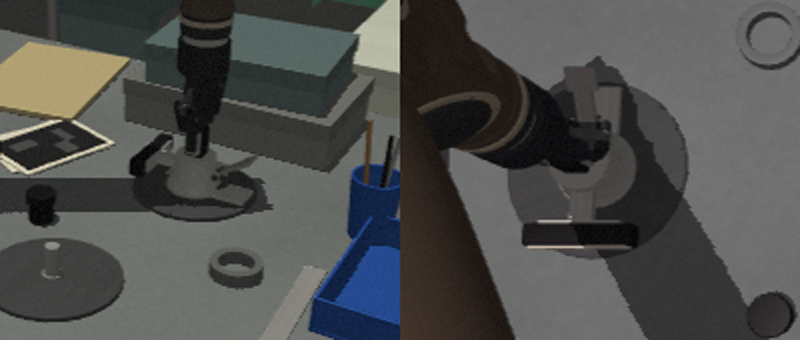

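It stopped at z 243.2, against 243 expected for seated, and the foot is flat on the plate with the lever up. Now I'll release and press the lever.

```bash
python3 - <<'E'
from h import *
import cv2
P=[532.5,327]
robot.gripper_to(60);robot.line_to(P+[310],120);robot.gripper_to(0)
X=P[0]+79
robot.line_to([X,327,300],120)
robot.line_to([X,327,173+80],60,stop_force=6)
r=robot.line_to([P[0]+86,327,173+35],25,stop_force=18)
o=robot.observe();print(r,o["eef_pos"],o["force"])
robot.hold(.3)
o=robot.observe();print(o["eef_pos"],o["force"])
robot.line_to([o["eef_pos"][0],327,330],100)
robot.line_to([400,150,400],200)
print(robot.observe()["clock"])
s=robot.camera("scene")["img"];t=robot.camera("top")["img"]
cv2.imwrite("pics/q.png",cv2.resize(np.hstack([s[140:240,310:440],t[140:240,100:210]]),None,fx=3,fy=3,interpolation=2)[:,:,::-1])
E
```

```text
True [616.86463938 326.95332192 218.24998729] [-2.0444514  -1.10281075  8.24297554]
[616.87211282 326.95671453 218.27791745] [-1.36560071 -0.74058847  7.45307842]
21.0083
```

View pics/q.png

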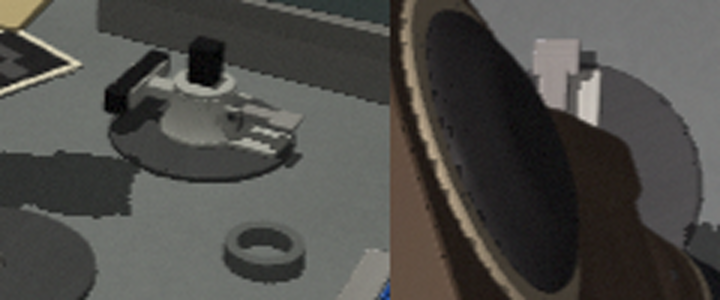

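The tip stopped at 45.2 mm, against 45 expected for the lever's stop. The paddle looks level above the tongue. I'll press once more to confirm the stop and check the seating.

```bash
python3 - <<'E'
from h import *
import cv2
robot.line_to([620,327,300],200);robot.line_to([620,327,228],80,stop_force=8)
r=robot.line_to([620,327,205],15,stop_force=25);o=robot.observe();print(r,o["eef_pos"],o["force"])
robot.line_to([620,327,330],100);robot.line_to([350,0,400],250)
print(robot.observe()["clock"])
s=robot.camera("scene")["img"];t=robot.camera("top")["img"]
cv2.imwrite("pics/q2.png",cv2.resize(np.hstack([s[140:240,330:430],t[140:240,100:200]]),None,fx=4,fy=4,interpolation=2)[:,:,::-1])
E
```

```text
True [619.73344965 326.86673966 218.26846944] [-2.04353694 -0.35627024  6.35264479]
27.8833
```

View pics/q2.png

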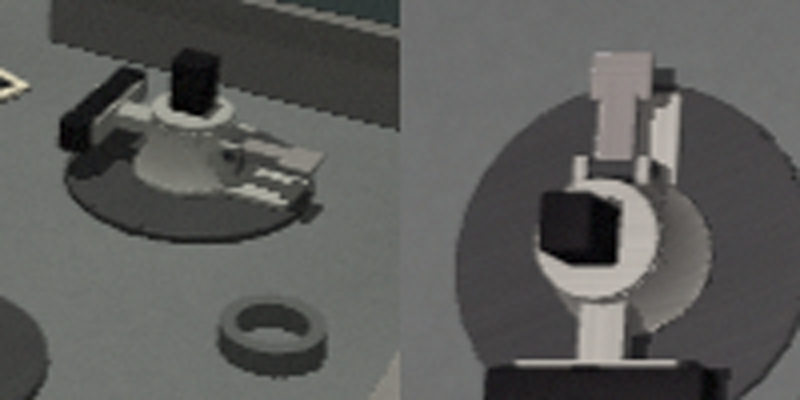

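The second press at 25 N stopped at the same height (45.3 mm), so the lever is on its hard stop. The picture shows the lamp seated flat, with the paddle level over the tongue.

```bash
python3 -c "
from bench import robot
print(robot.hand_in())"
```

```text
the job is handed in; nothing more can be done
None
```

The lamp is seated flat on the ball mount with its latch lever pressed to the stop, and I handed the job in at about 28 s; the hand-in returned no verdict.

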